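Hang the rinsing basket on the drip stand

TASK

Hang the wire rinsing basket by its bail handle on the hook arm of the drip stand, so that it hangs upright and free above the tray to drip dry, either way round. The hook arm is clamped at a different height every time, so find its height, and set the basket on it gently: do not bang or force it against the stand, and do not drop it on. Leave the flask, the bottle and the dish where they stand.

Things in the scene. Friction and masses are not known exactly. Their poses are not given: they have to be found in the camera images.
- basket_grip (a point): Centre of the orange grip tab above the handle of the wire basket, 138 mm above its underside; basket axes, z up. Tab 14 mm thick along x, 34 mm along y, 30 mm tall, on a 10 mm stem 24 mm long above the bar; take it from above across its 14 mm. Basket: 90 mm along x, 70 mm along y, rim 45 mm high, 0.18 to 0.35 kg, starts upright on the worktop.
- basket_bar (a point): Middle of the basket's handle bar, on its centre line, 43 mm below the tab's centre; basket axes. Round, 8 mm thick, along y: level over the middle 14 mm, then falling 15 mm to uprights at y = -33 and +33 mm. The opening under its middle is 46 mm high down to the rim and goes right through along x.
- stand: Fixed drip stand; origin under the centre of its steel tray (190 mm along x, 120 mm along y, rim 12 mm high). A post 16 mm thick stands at x = +78 mm. A blue hook arm clamped to the post reaches towards -x at y = 0; its height is unknown, with its flat top 150 to 230 mm above the worktop, and does not change under pushes below 50 N, so it may be felt from above.
- post_top (a point): Top of the stand's post, 259 mm above the worktop; stand axes. The hook arm below is 12 mm wide, 10 mm thick; its flat level top is free for hanging from stand x = -25 to +60 mm (x = 0: tray centre); its free end, x = -25 to -35 mm, turns up 12 mm above the flat top. The opening of the handle goes over this end, moving along +x.
- flask: Stoppered conical glass flask, 63 mm wide, 137 mm tall, origin under its centre. Bystander.
- bottle: Small clear bottle with blue cap, 57 mm wide, 104 mm tall, origin under its centre. Bystander.
- dish: Round lidded culture dish, 92 mm wide, 16 mm tall, origin under its centre. Bystander.

How it is judged:
By the outcome, as a careful person would: the job done as asked, in the order asked, and still so for the second after the job is handed in, with the robot touching nothing.
It also fails if it takes over 64 s, if anything falls off the work surface, if the arm or the gripper's body presses on something with over 40 N, if the wrist force passes 120 N, or if a joint passes its speed limit or range.

ROBOT

A 6-joint arm with a two-finger parallel gripper is mounted at the origin on a cart in front of the work surface, level with it; the furniture and walls round the work are solid. World frame = base frame: x ahead of the robot, y to its left, z up, the work surface at z = 0. Lengths are in m, angles in rad, forces in N, time in s.
With the tool pointing down it reaches from about 0.375 to 0.9 m from the base axis. Payload 3.1 kg.
Tool frame: the origin (TCP) lies midway between the tips of the shut fingers; the grasp point (between the pads) lies 19 mm behind it; z points along the fingers, y is the direction in which the jaws open and shut (so a half turn about z gives the same grasp; the last joint's range is limited). The gripper opens to 85 mm and grips with 20 to 120 N. Pads are 22 mm wide; open, the fingers measure 114 mm over their backs; the gripper's body (76 mm by 85 mm) begins 54 mm behind the grasp point. The pads swing forward as they close: fully open they stand 13 mm farther back than shut.
Start: joints at [0.957, 0.527, 1.433, -0, 1.181, -0.178], TCP at [0.264, 0.567, 0.231] pointing down, gripper open.
Joint ranges: [-3.08, 3.08], [-0.75, 2.2], [0.22, 2.44], [-1.43, 4.57], [0, 2.65], [-2.85, 2.85]. Speed limits (rad/s): [2.79, 2.79, 3.14, 3.14, 3.14, 3.14].

INTERFACE

Orientations are given as a unit quaternion [x, y, z, w].
In Python, from station import manip gives the robot as it stands. The module is installed in compiled form; this text tells all that it offers.
- The arm moves only by the tool drive_tool, never from a script. Its argument "deltas" is one flat list of numbers, 4 for each row, row after row: the shift along the tool's x, y, z in cm, then the turn about the tool's z in degrees. A call has 1 to 12 rows; each row is the pose to reach, as a shift and turn from the pose measured when the call began, along the tool's axes at that moment; what a row does not reach only later rows make up. A row lasts 1/10 s, in which the tool goes at most 50 mm and 8.59 degrees, less where a joint would pass 70% of its speed; a pose out of reach is approached as far as the arm can. A call with a gripper value outside its range is refused whole. "hand" is the finger opening in cm, from 0 to 8.54, set as the call begins (left out, the last holds). The fingers move at their own pace and stop on an object; "squeeze" is the grip in N (left out, the last holds). Time passes only in rows, so rows that repeat a pose let the fingers close. It gives the time, the measured TCP pose, the force and the opening at its end, in the units of the state.
- manip.sense(): the state, without advancing time (a new reading comes with each control period).
- manip.snapshot(name): name is "scene" or "top" or "wrist"; returns a dict with "frame" (400x640x3 uint8, red, green, blue), "depth" (400x640 float32, m along the optical axis (not along the pixel's ray), 0 where there is no reading), "fx", "fy", "cx", "cy" (pixels), "R" (3x3) and "t" (3): a world point X has camera coordinates R X + t. Camera axes: x right, y down, z forward; pixel columns grow to the right and rows downward; lengths in m; the calibration is good to about 2 mm. A picture is of the moment at which its call begins.
- manip.sign_off(): hands the job in, once; it reports no verdict.
The state is a dict: "t": time; "q": joint angles; "qd": joint speeds; "tau": joint torques, N m; "tcp_pos": TCP position; "tool_rot": TCP orientation; "force": force on the tool from outside, world axes, zero at the start; "ft_torque": the same for the moment, N m; "finger_gap": opening from 0.0 (shut) to 1.0 (fully open).
Only numpy, scipy, OpenCV 4.12 (cv2) and the standard library are available. Lean on these libraries where they do the work, as an engineer would, in place of code of your own. Each camera call takes 0.05 s, during which the arm holds its last target.

## Working session

There is one attempt and no reset: what is moved stays moved. The work goes in short steps, Python scripts to look and compute and a tool call to move; the robot and the scene stay as the last step left them, time stands still between calls to the robot, and variables do not carry over. Pictures are saved under pics/ and viewed, and the job is handed in when it is done.

Besides the shell and the picture viewer there is one more tool, called as name(argument=value, ...) on one line, values as JSON. drive_tool: Moves the arm, as the interface text tells. Its arguments: {"type":"object","properties":{"deltas":{"type":"array"},"hand":{"type":"number"},"squeeze":{"type":"number"}},"required":["deltas"]}

```bash
mkdir -p pics; cat > h.py <<'E'
from station import manip
import numpy as np,cv2
def snap(n,f):
    d=manip.snapshot(n); cv2.imwrite('pics/'+f+'.png',cv2.cvtColor(d['frame'],cv2.COLOR_RGB2BGR)); np.savez('pics/'+f+'.npz',**d); return d
def P(d,u,v,z=None):
    z=d['depth'][v,u] if z is None else z
    c=np.array([(u-d['cx'])/d['fx']*z,(v-d['cy'])/d['fy']*z,z]); return np.array(d['R']).T@(c-d['t'])
def cloud(d):
    v,u=np.mgrid[0:400,0:640]; z=d['depth']
    c=np.stack([(u-d['cx'])/d['fx']*z,(v-d['cy'])/d['fy']*z,z],-1); return (c-d['t'])@np.array(d['R'])
E
python3 - <<'E'
from h import *
snap('scene','s1');snap('top','t1')
s=manip.sense();print(s['t'],s['tcp_pos'],s['tool_rot'],s['force'],s['finger_gap'])
E
```

```text
0.1 [0.26342375 0.566056   0.23041101] [ 2.16189547e-01  9.76350897e-01 -9.21523815e-04 -3.95267711e-04] [-1.01207082 -0.24225236  0.39464585] 0.9987519048716389
```

View pics/s1.png

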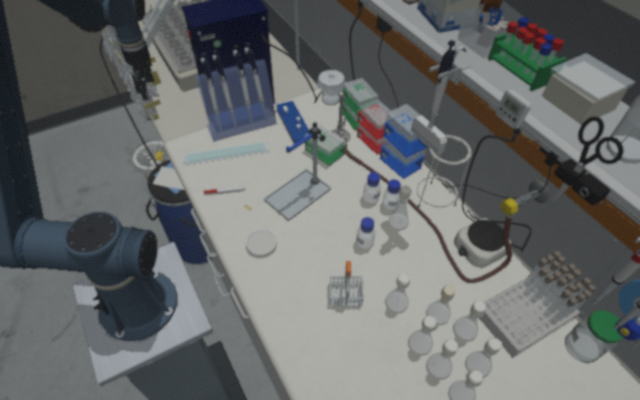

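View pics/t1.png

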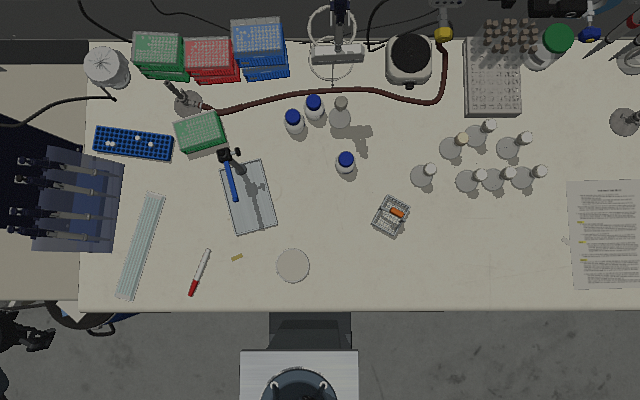

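The scene view shows the basket at about (347,285) and the stand at (300,190) with its post at (316,150). In the top view the basket is at (391,215), the stand tray at (248,197) and the blue arm runs from (225,155) to (234,200). I'll enlarge these.

```bash
python3 - <<'E'
from h import *
t=dict(np.load('pics/t1.npz'))
f=cv2.cvtColor(t['frame'],cv2.COLOR_RGB2BGR)
a=cv2.resize(f[135:245,205:285],None,fx=5,fy=5,interpolation=cv2.INTER_CUBIC)
b=cv2.resize(f[180:250,360:425],None,fx=6,fy=6,interpolation=cv2.INTER_CUBIC)
c=np.zeros((550,790,3),np.uint8);c[:550,:400]=a;c[:420,400:790]=b
cv2.imwrite('pics/c1.png',c)
C=cloud(t);hsv=cv2.cvtColor(t['frame'],cv2.COLOR_RGB2HSV)
print(t['fx'],t['R'],t['t'])
def stat(m,n):
    p=C[m&(t['depth']>0)];print(n,len(p),p.mean(0).round(4),p.min(0).round(4),p.max(0).round(4));return p
v,u=np.mgrid[0:400,0:640]
org=(hsv[...,0]<18)&(hsv[...,1]>140)&(u>370)&(u<415)&(v>190)&(v<240)
p=stat(org,'orange');q=p[:,:2]-p[:,:2].mean(0);print(np.linalg.svd(q)[2] if len(q) else 0)
blu=(hsv[...,0]>100)&(hsv[...,0]<125)&(hsv[...,1]>120)&(u>218)&(u<245)&(v>150)&(v<205)
p=stat(blu,'blue');
for vv in range(150,205,3):
    m=blu&(v==vv)
    if m.any(): print(vv,u[m].min(),u[m].max(),C[m].mean(0).round(4))
E
```

```text
476.5877841243546 [[-4.27235701e-03 -9.99990263e-01 -1.10459936e-03]
 [-9.95962685e-01  4.35419174e-03 -8.96625402e-02]
 [ 8.96664768e-02  7.17069359e-04 -9.95971590e-01]] [-0.07457311  0.54914005  1.26338095]
orange 83 [ 0.5087 -0.2463  0.1499] [ 0.4973 -0.263   0.1309] [ 0.5214 -0.2313  0.158 ]
[[ 0.4848762  0.8745828]
 [ 0.8745828 -0.4848762]]
blue 217 [0.5781 0.1432 0.2228] [0.5299 0.1261 0.1483] [0.6316 0.1677 0.2367]
162 223 228 [0.5901 0.1166 0.4024]
165 224 229 [0.6143 0.153  0.2226]
168 225 229 [0.6072 0.1517 0.2231]
171 226 230 [0.6007 0.1499 0.2199]
174 227 231 [0.5933 0.147  0.2228]
177 228 232 [0.5866 0.1449 0.2209]
180 228 233 [0.5797 0.1437 0.2209]
183 229 233 [0.5726 0.1423 0.2215]
186 230 234 [0.5657 0.1399 0.2215]
189 231 235 [0.5588 0.1376 0.2213]
192 231 236 [0.5519 0.1364 0.2213]
195 232 236 [0.5449 0.1351 0.2214]
198 233 237 [0.537  0.1307 0.2315]
201 234 237 [0.5306 0.1303 0.2273]
```

View pics/c1.png

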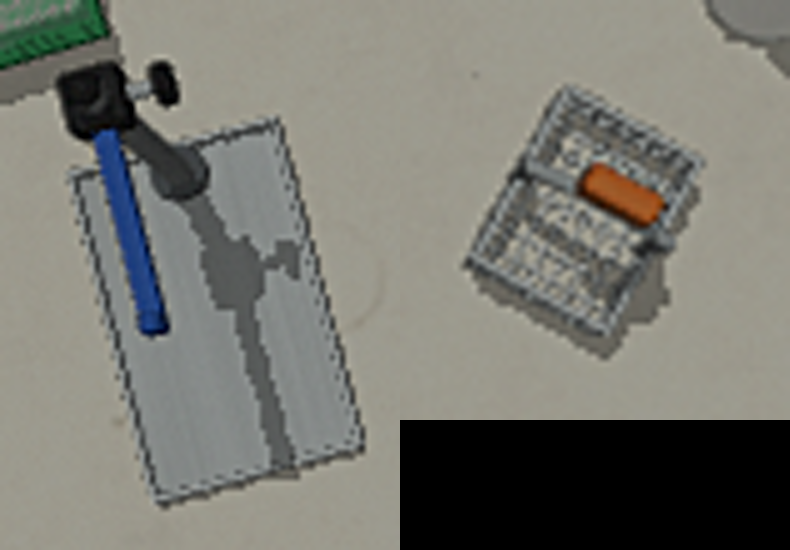

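The hook's flat top measures z≈0.2215 m, which is within the given range. I'll refine the yaw and position of the tab and stand.

```bash
python3 - <<'E'
from h import *
t=dict(np.load('pics/t1.npz'));R=t['R']
def pix2z(u,v,z):
    r=R.T@np.array([(u-t['cx'])/t['fx'],(v-t['cy'])/t['fy'],1]);c=-R.T@t['t'];return (c+r*(z-c[2])/r[2])[:2]
# tray outer corners (crop/5 + offset)
cs=[(72,172),(278,122),(362,450),(160,502)]
w=np.array([pix2z(205+x/5,135+y/5,.012) for x,y in cs]);print(w.round(4),w.mean(0))
e=[np.linalg.norm(w[i]-w[(i+1)%4]) for i in range(4)];print(np.round(e,4))
for a,b in((3,0),(2,1)):d=w[b]-w[a];print(np.degrees(np.arctan2(d[1],d[0])))
# arm: edges at tip and clamp
tip=pix2z(205+152/5,135+330/5,.2335); print('tip',tip)
a=pix2z(205+106/5,135+135/5,.2215);b=pix2z(205+149/5,135+308/5,.2215);d=a-b;print(a,b,np.degrees(np.arctan2(d[1],d[0])))
# tab
hsv=cv2.cvtColor(t['frame'],cv2.COLOR_RGB2HSV);v,u=np.mgrid[0:400,0:640]
C=cloud(t)
m=(hsv[...,0]<18)&(hsv[...,1]>130)&(u>370)&(u<415)&(v>190)&(v<240)
for zt in(.0,.147):
  mm=m&(C[...,2]>zt)
  pts=np.array([pix2z(x,y,.153) for x,y in zip(u[mm],v[mm])],np.float32)
  print(cv2.minAreaRect(pts*1000),np.median(C[mm][:,2]))
for n,(x,y) in dict(dish=(292,265),bottle=(345,160)).items(): print(n,P(t,x,y))
# bar ends
p1=pix2z(360+(520-400)/6,180+165/6,.08);p2=pix2z(360+(668-400)/6,180+240/6,.08);d=p1-p2;print('bar',p1,p2,(p1+p2)/2,np.linalg.norm(d),np.degrees(np.arctan2(d[1],d[0])))
c=[(570,85),(703,160),(603,345),(466,265)]
w=np.array([pix2z(360+(x-400)/6,180+y/6,.045) for x,y in c]);print(w.mean(0),w.round(4))
for a,b in((3,0),(2,1)):d=w[b]-w[a];print(np.degrees(np.arctan2(d[1],d[0])),np.linalg.norm(d))
E
```

```text
[[0.6373 0.2172]
 [0.6646 0.1043]
 [0.484  0.0571]
 [0.4563 0.1666]] [0.56053881 0.13629571]
[0.1162 0.1866 0.1129 0.1879]
15.623591153618042
14.625989223026718
tip [0.53002747 0.12937984]
[0.62146465 0.15407143] [0.54123084 0.13320036] 14.581092786034214
((508.28662109375, -246.16683959960938), (32.424869537353516, 15.296592712402344), 62.97339630126953) 0.15113175948000307
((509.2576904296875, -246.6621856689453), (32.424869537353516, 13.116390228271484), 62.97339630126953) 0.15143609441306619
dish [0.37606225 0.01717499 0.01278091]
bottle [ 0.64623205 -0.12447033  0.10061834]
bar [ 0.52536512 -0.2146809 ] [ 0.49280184 -0.27775188] [ 0.50908348 -0.24621639] 0.07098108863902747 62.69288341135841
[ 0.50639653 -0.24724629] [[ 0.5635 -0.2413]
 [ 0.5299 -0.2996]
 [ 0.4484 -0.254 ]
 [ 0.4838 -0.1941]]
-30.628358270062073 0.09255187843374828
-29.260760169373516 0.09337789267634128
```

drive_tool(deltas=[-1,-1,0,2,-3.5,-3.9,0,6,-6.5,-7.3,0,11,-9.5,-10.6,0,16,-12.5,-14,0,21,-15.5,-17.3,0,26,-18.5,-20.7,0,31,-21.5,-24,0,36,-24.5,-27.4,0,41,-27.5,-30.7,0,46,-30.5,-34,0,51,-32,-35.7,0,54], hand=8.5)

```text
t: 1.3
tcp_pos: [0.403, 0.1039, 0.2311]
tool_rot: [0.639, 0.769, -0.001, 0.001]
force: [-0.1, 0.5, 0.3]
finger_gap: 0.997
```

```bash
cat >> h.py <<'E'
def go(x,y,z,yaw_y):
    "print tool-frame delta to TCP x,y,z with tool y axis at yaw_y deg"
    from scipy.spatial.transform import Rotation as Ro
    s=manip.sense();M=Ro.from_quat(s['tool_rot']).as_matrix()
    cur=np.degrees(np.arctan2(M[1,1],M[0,1]))
    print('t',round(s['t'],2),'tcp',np.round(s['tcp_pos'],4),'yawy',cur.round(2),'tilt',np.round(M[:,2],3),'F',np.round(s['force'],1),'gap',round(s['finger_gap'],3),'q6',round(s['q'][5],2))
    print('delta cm',(M.T@(np.array([x,y,z])-s['tcp_pos'])*100).round(2),'turn',round(-(yaw_y-cur),2))
E
python3 -c "
from h import *
go(.509,-.2465,.20,-28)"
```

```text
t 1.3 tcp [0.403  0.1039 0.2311] yawy 10.62 tilt [-0.001 -0.003 -1.   ] F [-0.1  0.5  0.3] gap 0.997 q6 -0.2
delta cm [-36.39   3.96   3.19] turn 38.62
```

drive_tool(deltas=[-3,0.3,0,4,-7,0.8,0,8,-11,1.2,0,12,-15,1.6,0,16,-19,2.1,0,20,-23,2.5,0,24,-27,2.9,0,28,-31,3.4,0,32,-34,3.7,1,36,-36,3.9,2,38.6,-36.4,4,3,38.6,-36.4,4,3,38.6], hand=5)

```text
t: 2.5
tcp_pos: [0.5076, -0.2454, 0.1998]
tool_rot: [0.857, 0.515, -0.002, -0.002]
force: [-0.8, 0.2, 0.4]
finger_gap: 0.59
```

```bash
python3 -c "
from h import *
snap('wrist','w1');d=snap('top','t2')
f=cv2.cvtColor(d['frame'],cv2.COLOR_RGB2BGR);cv2.imwrite('pics/c2.png',cv2.resize(f[170:270,340:440],None,fx=6,fy=6))
go(.509,-.2465,.121,-28)"
```

```text
t 2.6 tcp [ 0.5084 -0.2447  0.2013] yawy -27.9 tilt [-0.003 -0.    -1.   ] F [-0.2 -0.2  0.4] gap 0.587 q6 -0.16
delta cm [-0.12  0.16  8.03] turn 0.1
```

View pics/w1.png

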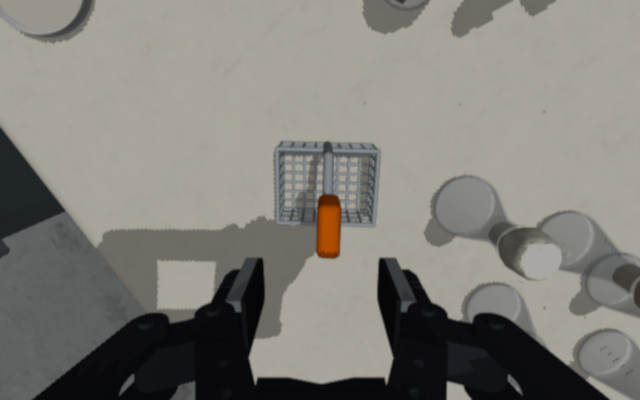

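The wrist view shows the tab at (329,226), square to the jaws, with the bar end at (327,145). I'll take the tab's position from wrist depth.

```bash
python3 -c "
from h import *
d=dict(np.load('pics/w1.npz'));C=cloud(d)
hsv=cv2.cvtColor(d['frame'],cv2.COLOR_RGB2HSV)
m=(hsv[...,0]<18)&(hsv[...,1]>130)&(d['depth']>0)
p=C[m];p=p[p[:,2]>.14];print(len(p),np.median(p[:,2]));t=p[p[:,2]>np.median(p[:,2])-.004]
print(cv2.minAreaRect((t[:,:2]*1000).astype(np.float32)))
go(.509,-.2465,.121,-28)"
```

```text
1279 0.15219216344472514
((511.5727844238281, -246.15945434570312), (33.34322738647461, 13.3367280960083), 61.81584548950195)
t 2.6 tcp [ 0.5084 -0.2447  0.2013] yawy -27.9 tilt [-0.003 -0.    -1.   ] F [-0.2 -0.2  0.4] gap 0.587 q6 -0.16
delta cm [-0.12  0.16  8.03] turn 0.1
```

drive_tool(deltas=[0,0.26,1,0,0,0.26,2.5,0,0,0.26,4,0,0,0.26,5.5,0,0,0.26,6.7,0,0,0.26,7.5,0,0,0.26,8,0,0,0.26,8.0,0,0,0.26,8.0,0], hand=4)

```text
t: 3.5
tcp_pos: [0.5107, -0.2461, 0.1216]
tool_rot: [0.857, 0.516, -0.001, -0.0]
force: [0.5, -0.0, 0.3]
finger_gap: 0.47
```

drive_tool(deltas=[0,0,0,0,0,0,0,0,0,0,0,0,0,0,0,0,0,0,0,0,0,0,0,0,0,0,0,0,0,0,0,0,0,0,0,0,0,0,0,0], hand=0.5, squeeze=50)

```text
t: 4.5
tcp_pos: [0.5113, -0.2464, 0.1222]
tool_rot: [0.857, 0.516, -0.001, 0.001]
force: [1.6, 0.4, 5.5]
finger_gap: 0.155
```

```bash
python3 -c "
from h import *
snap('wrist','w2')
go(.5105,-.2463,.2755,-28)"
```

```text
t 4.55 tcp [ 0.5113 -0.2464  0.1221] yawy -27.91 tilt [-0.001 -0.002 -1.   ] F [ 1.4 -0.1  5.5] gap 0.157 q6 -0.16
delta cm [ -0.06  -0.08 -15.34] turn 0.09
```

View pics/w2.png

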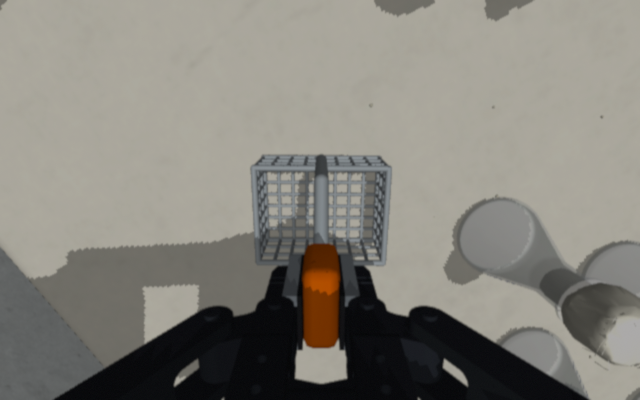

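Gripped: opening about 13 mm, tab between the pads at (322,295). Lifting.

drive_tool(deltas=[0,0,-0.5,0,0,0,-1.5,0,0,0,-3,0,0,0,-5,0,0,0,-7,0,0,0,-9,0,0,0,-11,0,0,0,-13,0,0,0,-14.6,0,0,0,-15.4,0,0,0,-15.4,0,0,0,-15.4,0])

```text
t: 5.75
tcp_pos: [0.5108, -0.2457, 0.2755]
tool_rot: [0.857, 0.516, -0.001, -0.0]
force: [0.1, 0.3, -2.1]
finger_gap: 0.15
```

```bash
python3 -c "
from h import *
go(.436,.105,.2765,14.6)"
```

```text
t 5.75 tcp [ 0.5108 -0.2457  0.2755] yawy -27.91 tilt [-0.002 -0.001 -1.   ] F [ 0.1  0.3 -2.1] gap 0.15 q6 -0.16
delta cm [ 27.49 -23.03  -0.11] turn -42.51
```

drive_tool(deltas=[0.8,-0.7,0,-1,2.5,-2.1,0,-4,4.6,-3.9,0,-7.5,6.9,-5.8,0,-11,9.2,-7.7,0,-14.5,11.5,-9.6,0,-18,13.8,-11.5,0,-21.5,16,-13.4,0,-25,18.3,-15.3,0,-28.5,20.4,-17.1,0,-32,22,-18.4,0,-35,23,-19.3,0,-37])

```text
t: 6.95
tcp_pos: [0.4461, 0.0498, 0.2746]
tool_rot: [0.647, 0.762, -0.002, -0.002]
force: [-0.5, 0.6, -1.8]
finger_gap: 0.155
```

```bash
python3 -c "
from h import *
go(.436,.105,.2765,14.6)"
```

```text
t 6.95 tcp [0.4461 0.0498 0.2746] yawy 9.32 tilt [-0.005 -0.    -1.   ] F [-0.5  0.6 -1.8] gap 0.155 q6 -0.3
delta cm [ 5.61 -0.11 -0.19] turn -5.28
```

drive_tool(deltas=[1.5,0,0,-1.5,3,0,-0.1,-3,4.5,-0.1,-0.2,-4.5,5.3,-0.1,-0.2,-5.3,5.6,-0.1,-0.2,-5.3,5.6,-0.1,-0.2,-5.3,5.6,-0.1,-0.2,-5.3])

```text
t: 7.65
tcp_pos: [0.4362, 0.1045, 0.2765]
tool_rot: [0.612, 0.791, -0.002, -0.002]
force: [-0.1, -0.1, -3.0]
finger_gap: 0.154
```

```bash
python3 -c "
from h import *
go(.562,.138,.2765,14.6)
snap('wrist','w3');d=snap('scene','s3')
f=cv2.cvtColor(d['frame'],cv2.COLOR_RGB2BGR);cv2.imwrite('pics/c3.png',cv2.resize(f[90:270,210:400],None,fx=3.3,fy=3.3,interpolation=cv2.INTER_CUBIC))
d=snap('top','t3')
f=cv2.cvtColor(d['frame'],cv2.COLOR_RGB2BGR);cv2.imwrite('pics/c4.png',cv2.resize(f[130:300,200:340],None,fx=3.5,fy=3.5,interpolation=cv2.INTER_CUBIC))"
```

```text
t 7.65 tcp [0.4362 0.1045 0.2765] yawy 14.59 tilt [-0.005 -0.    -1.   ] F [-0.1 -0.1 -3. ] gap 0.154 q6 -0.27
delta cm [ 0.08 13.01 -0.07] turn -0.01
```

View pics/w3.png

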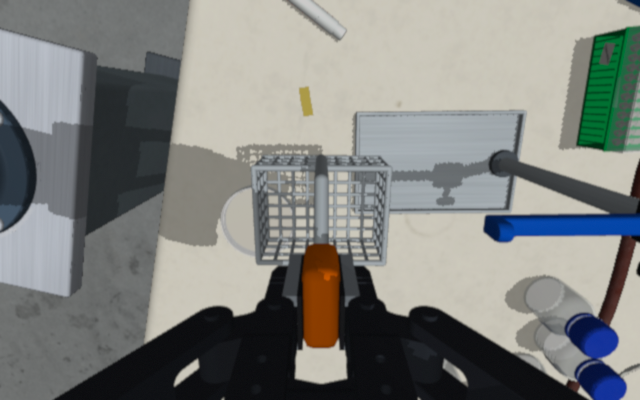

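View pics/c3.png

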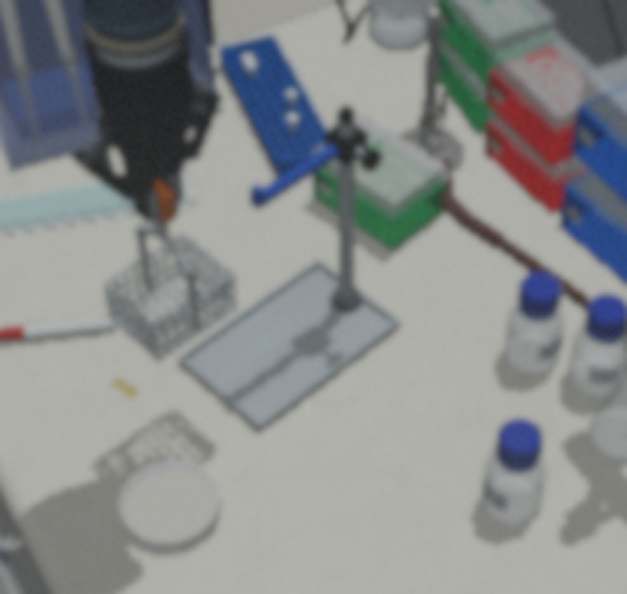

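View pics/c4.png

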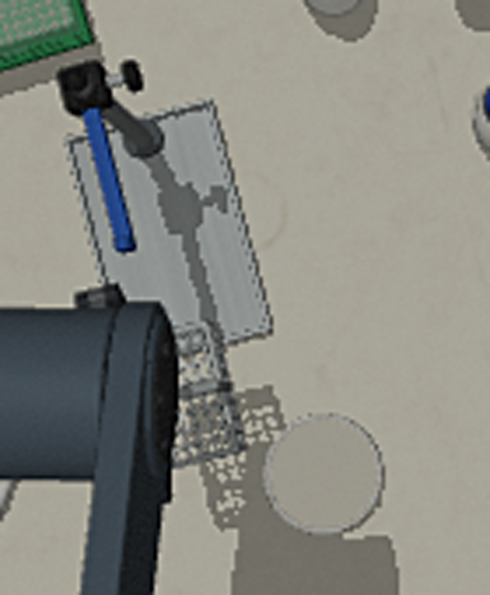

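The wrist view shows the arm's end at (497,228), running level toward (640,225), so it is parallel to the travel. I'll measure the arm and bar in the tool frame.

```bash
python3 -c "
from h import *
from scipy.spatial.transform import Rotation as Ro
s=manip.sense();M=Ro.from_quat(s['tool_rot']).as_matrix()
d=dict(np.load('pics/w3.npz'));C=(cloud(d)-s['tcp_pos'])@M
hsv=cv2.cvtColor(d['frame'],cv2.COLOR_RGB2HSV);v,u=np.mgrid[0:400,0:640]
m=(hsv[...,0]>100)&(hsv[...,0]<125)&(hsv[...,1]>120)&(u>480)&(v<260)&(v>200)&(d['depth']>0)
for a in range(485,640,12):
    k=m&(u>=a)&(u<a+12)
    if k.any():
        p=C[k]; zt=np.percentile(p[:,2],5); t=p[p[:,2]<zt+.004]
        print(a,(t.mean(0)*1e3).round(1),'x range',(t[:,0].min()*1e3).round(1),(t[:,0].max()*1e3).round(1),'z5',(zt*1e3).round(1))
# bar & rim points
for (x,y) in [(321,170),(321,190),(321,210),(321,230),(321,240),(256,262),(387,262),(257,160),(387,160)]:
    w=d['depth'][y-1:y+2,x-1:x+2];print((x,y),(C[y,x]*1e3).round(1))
d=dict(np.load('pics/s3.npz'));C=cloud(d);hsv=cv2.cvtColor(d['frame'],cv2.COLOR_RGB2HSV)
m=(hsv[...,0]>100)&(hsv[...,0]<125)&(hsv[...,1]>130)&(u>285)&(u<312)&(v>130)&(v<155)&(d['depth']>0)
p=C[m];print(len(p),p.min(0),p.max(0),np.median(p,0))
"
```

```text
485 [ 2.8 99.1 46.7] x range -1.9 7.8 z5 45.2
497 [  3.1 101.5  42.2] x range -2.6 8.2 z5 40.6
509 [  3.9 106.   41.9] x range -1.4 8.1 z5 40.9
521 [  3.4 120.9  53. ] x range -2.7 9.1 z5 51.8
533 [  3.4 128.   52.9] x range -3.0 8.9 z5 51.7
545 [  3.7 134.9  52.9] x range -2.6 9.1 z5 51.7
557 [  3.9 141.9  52.7] x range -2.1 9.2 z5 51.6
569 [  3.9 149.1  52.8] x range -2.1 9.3 z5 51.7
581 [  3.8 156.1  52.8] x range -2.1 9.1 z5 51.6
593 [  3.9 163.1  52.7] x range -2.3 9.4 z5 51.6
605 [  4.  170.2  52.8] x range -2.2 9.3 z5 51.7
617 [  3.9 177.1  52.5] x range -2.2 9.3 z5 51.4
629 [  4.1 183.8  52.5] x range -2.0 9.5 z5 51.5
(321, 170) [37.1 -0.3 51.3]
(321, 190) [29.7 -0.3 35.1]
(321, 210) [20.5 -0.3 29.7]
(321, 230) [11.6 -0.3 24.5]
(321, 240) [ 6.7 -0.3 23.1]
(256, 262) [-32.7 -45.1  79. ]
(387, 262) [-128.8   86.4  276.6]
(257, 160) [  5.1 -76.3 277. ]
(387, 160) [  6.   78.  270.9]
218 [0.53502982 0.12523817 0.00768233] [0.73293717 0.41391094 0.23691362] [0.67536616 0.35898394 0.02483538]
```

```bash
python3 -c "
from h import *
from scipy.spatial.transform import Rotation as Ro
s=manip.sense();M=Ro.from_quat(s['tool_rot']).as_matrix()
d=dict(np.load('pics/w3.npz'));C=(cloud(d)-s['tcp_pos'])@M*1e3
hsv=cv2.cvtColor(d['frame'],cv2.COLOR_RGB2HSV);v,u=np.mgrid[0:400,0:640]
m=(hsv[...,0]<18)&(hsv[...,1]>130)&(u>280)&(u<370)&(v>230)
p=C[m];print('tab',p.min(0).round(1),p.max(0).round(1),np.percentile(p,[2,98],axis=0).round(1))
m=(u>245)&(u<400)&(v>140)&(v<280)&(C[...,2]>72)&(C[...,2]<84)
p=C[m];print('rim',len(p),np.percentile(p,[1,50,99],axis=0).round(1))
"
```

```text
tab [ -16.3   -8.1 -142.4] [74.9  7.  -5.2] [[-13.3  -7.2 -31.8]
 [ 17.2   6.   -8.4]]
rim 2314 [[-33.7 -45.   75.9]
 [ 15.4  -4.7  77.8]
 [ 36.5  44.2  81. ]]
```

Relative to the bar, the arm centre is 2.5 mm off in tool x. The bar's underside clears the upturn by about 10 mm. I'll raise 2 mm, centre, and thread the handle along the arm.

drive_tool(deltas=[0.15,0,-0.2,-0.3,0.25,0.5,-0.2,-0.5,0.25,1.2,-0.2,-0.5,0.25,2,-0.2,-0.5,0.25,2.8,-0.2,-0.5,0.25,3.6,-0.2,-0.5,0.25,4.4,-0.2,-0.5,0.25,5.2,-0.2,-0.5,0.25,5.9,-0.2,-0.5,0.25,6.4,-0.2,-0.5,0.25,6.7,-0.2,-0.5,0.25,6.7,-0.2,-0.5])

```text
t: 9.0
tcp_pos: [0.5008, 0.1238, 0.2782]
tool_rot: [0.608, 0.794, -0.002, -0.002]
force: [1.2, 0.3, -1.3]
finger_gap: 0.155
```

```bash
cat > m.py <<'E'
from h import *
import sys
from scipy.spatial.transform import Rotation as Ro
n=sys.argv[1]
go(.562,.138,.2785,14.6)
s=manip.sense();M=Ro.from_quat(s['tool_rot']).as_matrix()
d=snap('wrist',n);C=(cloud(d)-s['tcp_pos'])@M*1e3
hsv=cv2.cvtColor(d['frame'],cv2.COLOR_RGB2HSV);v,u=np.mgrid[0:400,0:640]
m=(hsv[...,0]>100)&(hsv[...,0]<125)&(hsv[...,1]>120)&(C[...,2]>10)&(C[...,2]<70)&(abs(C[...,0])<30)&(d['depth']>0)
y0=np.floor(C[m][:,1].min()/10)*10
for a in np.arange(y0,C[m][:,1].max(),10):
    p=C[m&(C[...,1]>=a)&(C[...,1]<a+10)]
    if len(p)>8:
        zt=np.percentile(p[:,2],10);t=p[p[:,2]<zt+4];print(a,len(p),'ztop',zt.round(1),'xr',np.percentile(t[:,0],[2,98]).round(1))
E
python3 m.py w4
```

```text
t 9.0 tcp [0.5008 0.1238 0.2782] yawy 15.07 tilt [-0.005 -0.    -1.   ] F [ 1.2  0.3 -1.3] gap 0.155 q6 -0.24
delta cm [-0.22  6.28 -0.06] turn 0.47
30.0 436 ztop 43.0 xr [-4.8  5. ]
40.0 283 ztop 54.0 xr [-5.3  5.5]
50.0 334 ztop 54.0 xr [-5.4  5.6]
60.0 338 ztop 53.9 xr [-5.3  5.7]
70.0 333 ztop 53.9 xr [-5.3  5.5]
80.0 335 ztop 53.8 xr [-5.4  5.8]
90.0 335 ztop 53.8 xr [-5.4  5.6]
100.0 335 ztop 53.7 xr [-5.3  5.6]
110.0 334 ztop 53.8 xr [-5.4  5.8]
120.0 412 ztop 53.6 xr [-5.7  5.8]
```

View pics/w4.png

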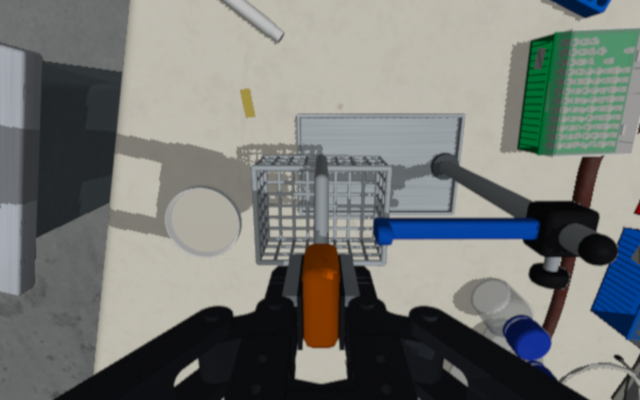

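The arm's end at (380,230) sits over the basket rim, aligned and about 12 mm below the bar. Moving the remaining 6.6 cm.

drive_tool(deltas=[-0.1,0.4,0,0,-0.1,1.2,0,0,-0.1,2,0,0,-0.1,2.8,0,0,-0.1,3.6,0,0,-0.1,4.4,0,0,-0.1,5.2,0,0,-0.1,5.9,0,0,-0.1,6.4,0,0,-0.1,6.6,0,0,-0.1,6.6,0,0,-0.1,6.6,0,0])

```text
t: 10.25
tcp_pos: [0.5641, 0.1399, 0.2778]
tool_rot: [0.608, 0.794, -0.002, -0.002]
force: [-0.4, -0.0, -1.2]
finger_gap: 0.151
```

```bash
python3 m.py w5
```

```text
t 10.25 tcp [0.5641 0.1399 0.2778] yawy 15.07 tilt [-0.006 -0.    -1.   ] F [-0.4 -0.  -1.2] gap 0.151 q6 -0.21
delta cm [-0.13 -0.25 -0.07] turn 0.47
-40.0 128 ztop 43.0 xr [-3.6  5.8]
-30.0 437 ztop 43.3 xr [-3.6  6.1]
-20.0 349 ztop 54.0 xr [-4.6  6.6]
-10.0 185 ztop 54.0 xr [-4.6  6.7]
0.0 199 ztop 53.8 xr [-4.7  6.5]
10.0 330 ztop 53.8 xr [-4.6  6.7]
20.0 334 ztop 53.7 xr [-4.5  6.7]
30.0 353 ztop 53.7 xr [-4.6  6.6]
40.0 334 ztop 53.6 xr [-4.6  6.7]
50.0 337 ztop 53.6 xr [-4.6  6.7]
60.0 199 ztop 52.8 xr [-5.3  6.9]
```

View pics/w5.png

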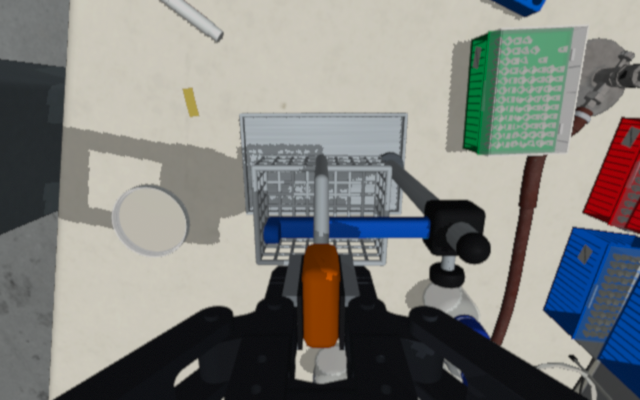

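The arm passes under the bar at (322,229) and through the opening. Lowering toward contact.

drive_tool(deltas=[0,0,0.2,0,0,0,0.6,0,0,0,1.0,0,0,0,1.3,0,0,0,1.5,0,0,0,1.6,0,0,0,1.65,0,0,0,1.7,0,0,0,1.7,0,0,0,1.7,0])

```text
t: 11.3
tcp_pos: [0.564, 0.1399, 0.2609]
tool_rot: [0.608, 0.794, -0.002, -0.002]
force: [0.2, 0.5, -1.9]
finger_gap: 0.154
```

drive_tool(deltas=[0,0,0.05,0,0,0,0.1,0,0,0,0.15,0,0,0,0.2,0,0,0,0.2,0,0,0,0.2,0])

```text
t: 11.9
tcp_pos: [0.564, 0.1398, 0.2589]
tool_rot: [0.608, 0.794, -0.002, -0.002]
force: [0.2, 0.4, -1.3]
finger_gap: 0.156
```

drive_tool(deltas=[0,0,0.05,0,0,0,0.1,0,0,0,0.15,0,0,0,0.15,0,0,0,0.15,0])

```text
t: 12.4
tcp_pos: [0.5639, 0.1398, 0.2573]
tool_rot: [0.608, 0.794, -0.002, -0.002]
force: [-0.5, 0.5, -2.0]
finger_gap: 0.154
```

drive_tool(deltas=[0,0,0.03,0,0,0,0.06,0,0,0,0.1,0,0,0,0.1,0,0,0,0.1,0])

```text
t: 12.9
tcp_pos: [0.5639, 0.1399, 0.2563]
tool_rot: [0.608, 0.794, -0.002, -0.002]
force: [-0.7, 0.8, -0.9]
finger_gap: 0.156
```

```bash
python3 m.py w6
```

```text
t 12.9 tcp [0.5639 0.1399 0.2563] yawy 15.07 tilt [-0.006 -0.    -1.   ] F [-0.7  0.8 -0.9] gap 0.156 q6 -0.21
delta cm [-0.13 -0.25 -2.22] turn 0.47
-40.0 151 ztop 21.4 xr [-4.4  5.8]
-30.0 580 ztop 21.8 xr [-4.3  5.9]
-20.0 439 ztop 32.6 xr [-5.   6.6]
-10.0 179 ztop 32.4 xr [-2.8  7. ]
0.0 198 ztop 32.5 xr [-3.3  6.6]
10.0 422 ztop 32.4 xr [-4.9  6.7]
20.0 437 ztop 32.3 xr [-4.7  6.7]
30.0 427 ztop 32.1 xr [-4.5  6.6]
40.0 408 ztop 32.2 xr [-4.   6.7]
50.0 408 ztop 32.1 xr [-4.   6.7]
60.0 242 ztop 31.7 xr [-5.   6.7]
```

drive_tool(deltas=[0,0,0.03,0,0,0,0.06,0,0,0,0.1,0,0,0,0.1,0,0,0,0.1,0])

```text
t: 13.45
tcp_pos: [0.5639, 0.1398, 0.2553]
tool_rot: [0.608, 0.794, -0.002, -0.002]
force: [0.3, 0.2, -2.1]
finger_gap: 0.155
```

drive_tool(deltas=[0,0,0.03,0,0,0,0.06,0,0,0,0.1,0,0,0,0.1,0,0,0,0.1,0])

```text
t: 13.95
tcp_pos: [0.564, 0.1399, 0.2544]
tool_rot: [0.608, 0.794, -0.002, -0.002]
force: [-0.5, 0.3, -0.1]
finger_gap: 0.154
```

drive_tool(deltas=[0,0,0.02,0,0,0,0.05,0,0,0,0.05,0,0,0,0.05,0])

```text
t: 14.35
tcp_pos: [0.564, 0.1399, 0.2543]
tool_rot: [0.608, 0.794, -0.002, -0.002]
force: [-0.4, 1.1, 2.5]
finger_gap: 0.156
```

drive_tool(deltas=[0,0,0.02,0,0,0,0.05,0,0,0,0.05,0,0,0,0.05,0])

```text
t: 14.75
tcp_pos: [0.564, 0.1398, 0.2543]
tool_rot: [0.608, 0.794, -0.002, -0.002]
force: [-2.4, -0.4, 5.6]
finger_gap: 0.155
```

Contact at TCP z=0.2543, with force going from −2 to +5.6 N, which puts the arm top at about 0.223 m. Easing the grip, then opening gradually.

drive_tool(deltas=[0,0,0,0,0,0,0,0,0,0,0,0], squeeze=20)

```text
t: 15.05
tcp_pos: [0.564, 0.1398, 0.2542]
tool_rot: [0.608, 0.794, -0.002, -0.002]
force: [-1.7, -0.6, 4.1]
finger_gap: 0.16
```

drive_tool(deltas=[0,0,0,0,0,0,0,0,0,0,0,0,0,0,0,0], hand=1.6)

```text
t: 15.45
tcp_pos: [0.5641, 0.1399, 0.254]
tool_rot: [0.608, 0.794, -0.002, -0.002]
force: [0.8, -0.2, -0.9]
finger_gap: 0.189
```

drive_tool(deltas=[0,0,0,0,0,0,0,0,0,0,0,0,0,0,0,0,0,0,0,0], hand=3)

```text
t: 15.95
tcp_pos: [0.5641, 0.1398, 0.254]
tool_rot: [0.608, 0.794, -0.002, -0.002]
force: [0.4, 0.1, 0.6]
finger_gap: 0.352
```

```bash
python3 m.py w7
```

```text
t 15.95 tcp [0.5641 0.1398 0.254 ] yawy 15.07 tilt [-0.005 -0.    -1.   ] F [0.4 0.1 0.6] gap 0.352 q6 -0.21
delta cm [-0.12 -0.26 -2.45] turn 0.47
-40.0 158 ztop 19.1 xr [-4.   6.1]
-30.0 543 ztop 19.6 xr [-3.8  6.1]
-20.0 428 ztop 30.2 xr [-4.2  6.7]
-10.0 156 ztop 30.2 xr [-3.   6.8]
0.0 203 ztop 30.1 xr [-3.6  6.7]
10.0 424 ztop 30.1 xr [-4.3  6.8]
20.0 436 ztop 30.0 xr [-4.3  6.7]
30.0 432 ztop 30.0 xr [-4.1  6.8]
40.0 436 ztop 30.0 xr [-4.1  6.9]
50.0 430 ztop 29.9 xr [-4.2  6.8]
60.0 237 ztop 29.4 xr [-5.4  6.8]
```

View pics/w7.png

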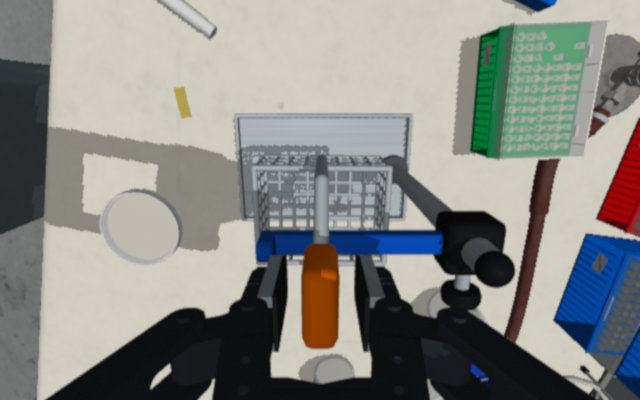

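Released: the tab at (321,295) stands free between the pads and the basket is square. Withdrawing straight up.

drive_tool(deltas=[0,0,-0.3,0,0,0,-0.9,0,0,0,-1.7,0,0,0,-2.5,0,0,0,-3.5,0,0,0,-5,0,0,0,-7,0,0,0,-9,0,0,0,-11,0,0,0,-12,0,0,0,-12,0,0,0,-12,0])

```text
t: 17.2
tcp_pos: [0.5643, 0.1399, 0.3736]
tool_rot: [0.608, 0.794, -0.002, -0.002]
force: [-0.2, 0.5, 1.0]
finger_gap: 0.351
```

```bash
python3 m.py w8; python3 -c "
from h import *
d=snap('scene','s8')
f=cv2.cvtColor(d['frame'],cv2.COLOR_RGB2BGR);cv2.imwrite('pics/c8.png',cv2.resize(f[90:270,210:400],None,fx=3.3,fy=3.3,interpolation=cv2.INTER_CUBIC))"
```

```text
t 17.2 tcp [0.5643 0.1399 0.3736] yawy 15.07 tilt [-0.006 -0.    -1.   ] F [-0.2  0.5  1. ] gap 0.351 q6 -0.21
delta cm [-0.13 -0.21  9.51] turn 0.47Traceback (most recent call last):
  File "m.py", line 10, in <module>
    y0=np.floor(C[m][:,1].min()/10)*10
                ~~~~~~~~~~~~~^^
    return umr_minimum(a, axis, None, out, keepdims, initial, where)
ValueError: zero-size array to reduction operation minimum which has no identity
```

View pics/w8.png

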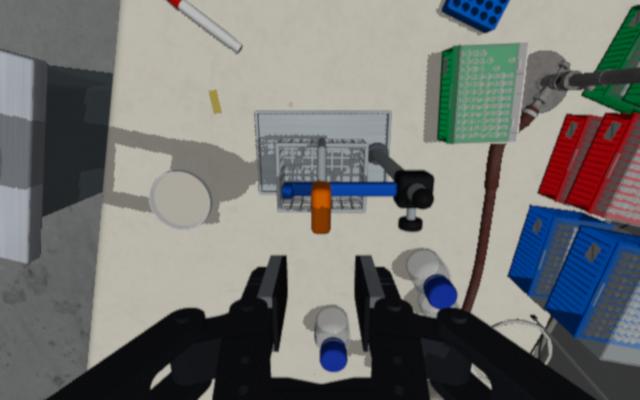

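View pics/c8.png

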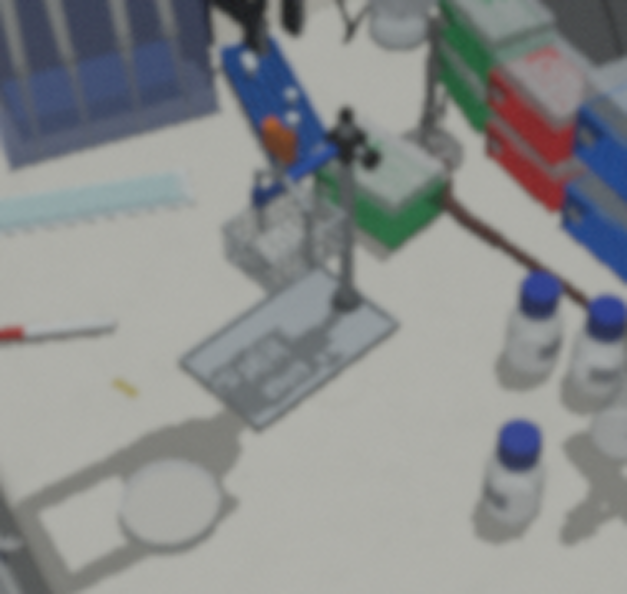

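It hangs on the arm, with the tab at (321,205) over the blue arm. One tilt and settling check before handing in.

drive_tool(deltas=[0,0,0,0,0,0,0,0,0,0,0,0,0,0,0,0,0,0,0,0])

```text
t: 17.8
tcp_pos: [0.5641, 0.1398, 0.3726]
tool_rot: [0.608, 0.794, -0.003, -0.003]
force: [-0.3, -0.5, 0.4]
finger_gap: 0.353
```

```bash
python3 -c "
from h import *
def tilt(d):
    C=cloud(d);v,u=np.mgrid[0:400,0:640]
    m=(u>265)&(u<380)&(v>120)&(v<225)&(C[...,2]>.155)&(C[...,2]<.195)&(d['depth']>0)
    p=C[m];zt=np.percentile(p[:,2],90);
    p=p[p[:,2]>.168];A=np.c_[p[:,:2]-p[:,:2].mean(0),np.ones(len(p))]
    k=np.linalg.lstsq(A,p[:,2],rcond=None)[0]
    hsv=cv2.cvtColor(d['frame'],cv2.COLOR_RGB2HSV);o=(hsv[...,0]<18)&(hsv[...,1]>130)&(u>300)&(u<340)&(v>170)&(v<245)
    q=C[o];q=q[q[:,2]>.27];print(len(p),zt,'slope deg',np.degrees(k[:2]).round(2),'z',k[2].round(4),'xy ctr',(p[:,:2].min(0)+p[:,:2].max(0))/2,'tab top',q.mean(0).round(4))
tilt(dict(np.load('pics/w8.npz')));tilt(snap('wrist','w9'))"
```

```text
1120 0.1776300256659673 slope deg [-0.07  0.71] z 0.1766 xy ctr [0.56321289 0.14018479] tab top [0.5625 0.1428 0.2849]
1088 0.1775564859719493 slope deg [-0.06  0.81] z 0.1766 xy ctr [0.56362533 0.14054839] tab top [0.5626 0.1429 0.2854]
```

The basket is level to within 1°, has stopped moving, and sits over the tray centre. Handing in.

```bash
python3 -c "
from h import *
print(manip.sign_off())"
```

```text
the job is handed in; nothing more can be done
None
```

The basket is hanging by its handle bar on the hook arm, above the middle of the tray, and I handed the job in at about 18 s of the 64 s allowed. I gripped it by the tab, passed the handle over the arm's turned-up end with about 12 mm to spare, and lowered it in small steps until it touched. The wrist force at contact stayed below 6 N. I then eased the grip, opened the fingers and withdrew straight up.

- **Hook height:** the cameras gave a flat top of 0.2215 m (top view) and 0.224 m (wrist view). These disagreed by about 2.5 mm. Contact put it at about 0.223 m.
- **Last checks:** two wrist pictures 0.6 s apart showed the basket level to within 1°. It was settled and centred at (0.563, 0.140), within about 3 mm of the tray centre. The gripper was well clear.
- **Bystanders:** nothing was touched on the way, and the dish and the bottles looked unmoved in the last scene picture. I did not measure their positions again, and I did not check the flask at the end.
- **Failed check:** one measuring script stopped with an error after I withdrew, because the arm was outside its search range. I did the final check with a separate script instead.

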